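# Record the broken edge of a bowl with the fingertips

## Task

Press the key of the grey recorder to start it and let it up. Then trace the bowl's whole broken edge with the fingertips pointing down, about a finger's width (15 mm) above it and without touching the bowl, from the end beside the handle through the dip to the other end. Press the key again to stop the recorder, let it up, and leave the bowl and all the other things where they stand.

Things in the scene. Friction and masses are not known exactly. Their poses are not given: they have to be found in the camera images.
- bowl: Broken clay bowl, loose, upright on its foot; origin under its centre, z up. Foot radius 73 mm; 8 mm wall flares to radius 100 mm at the lip, 112 mm up. On its +x side the wall is broken out: the edge leaves the lip at +100 deg from +x (towards +y), dips to 70 mm at 0 deg, climbs back at -100 deg, in steps up to 4 mm; the fracture shows paler clay. Strap handle below the lip at +132 deg, out to 140 mm.
- key (a joint): Travel of the recorder's push key in m: 0 up, 0.006 fully down; it counts as pressed beyond 0.004. A spring pushes it back up; fully down takes about 5 N.
- key_top (a point): Centre of the top of the recorder's key: round grey key, 28 mm across, pressed straight down. It is the only key on a flat grey desk box (85 x 110 x 30 mm, fixed to the bench, with a dark display strip) that stands to one side of the bowl; the key top is 52 mm above the bench.
- edge1 (a point): Point 1 of 7 along the broken edge, on top of the wall at mid-thickness, 112 mm above the bowl's foot, at 96 degrees from the bowl's +x. This is the start, at the end of the break beside the handle. Traced when the middle between the fingertips, fingers pointing down, passes within 20 mm sideways, tips under 30 mm above it.
- edge2 (a point): Point 2 of 7 along the broken edge, on top of the wall at mid-thickness, 100 mm above the bowl's foot, at 64 degrees from the bowl's +x. Traced when the middle between the fingertips, fingers pointing down, passes within 20 mm sideways, tips under 30 mm above it.
- edge3 (a point): Point 3 of 7 along the broken edge, on top of the wall at mid-thickness, 80 mm above the bowl's foot, at 32 degrees from the bowl's +x. Traced when the middle between the fingertips, fingers pointing down, passes within 20 mm sideways, tips under 30 mm above it.
- edge4 (a point): Point 4 of 7 along the broken edge, on top of the wall at mid-thickness, 70 mm above the bowl's foot, at 0 degrees from the bowl's +x. This is the lowest point of the break. Traced when the middle between the fingertips, fingers pointing down, passes within 20 mm sideways, tips under 30 mm above it.
- edge5 (a point): Point 5 of 7 along the broken edge, on top of the wall at mid-thickness, 80 mm above the bowl's foot, at -32 degrees from the bowl's +x. Traced when the middle between the fingertips, fingers pointing down, passes within 20 mm sideways, tips under 30 mm above it.
- edge6 (a point): Point 6 of 7 along the broken edge, on top of the wall at mid-thickness, 100 mm above the bowl's foot, at -64 degrees from the bowl's +x. Traced when the middle between the fingertips, fingers pointing down, passes within 20 mm sideways, tips under 30 mm above it.
- edge7 (a point): Point 7 of 7 along the broken edge, on top of the wall at mid-thickness, 112 mm above the bowl's foot, at -96 degrees from the bowl's +x. This is the finish, at the end of the break away from the handle. Traced when the middle between the fingertips, fingers pointing down, passes within 20 mm sideways, tips under 30 mm above it.
- jar: Bystander: closed glass jar with steel lid, 68 mm across, 100 mm tall, on the side of the bowl away from the recorder. Origin: centre of its underside.
- brush: Bystander: flat brush about 200 mm long lying crosswise beyond the bowl.
- sherd_a: Bystander: flat brown sherd about 60 mm wide, 8 mm thick, lying beyond the bowl on the left.
- sherd_b: Bystander: flat buff sherd about 60 mm wide, 9 mm thick, lying beyond the bowl on the right.
- card_box: Bystander: open cardboard box of index cards, 90 x 130 mm, 75 mm tall with cards, to the right.
- cobble_bin: Bystander: clear plastic bin of round cobbles, 170 x 240 mm, 120 mm tall with the stones, to the left.

How it is judged:
By the outcome, as a careful person would: the job done as asked, in the order asked, and still so for the second after the job is handed in, with the robot touching nothing.
It also fails if it takes over 64 s, if anything falls off the work surface, if the arm or the gripper's body presses on something with over 40 N, if the wrist force passes 120 N, or if a joint passes its speed limit or range.

## Robot

A 6-joint arm with a two-finger parallel gripper is mounted at the origin on the work surface. World frame = base frame: x ahead of the robot, y to its left, z up, the work surface at z = 0. Lengths are in m, angles in rad, forces in N, time in s.
With the tool pointing down it reaches from about 0.35 to 0.875 m from the base axis. Payload 15.5 kg.
Tool frame: the origin (TCP) lies on the mounting face of the last link; the fingertips stand env.finger_overhang ahead of it and the grasp point (between the pads) lies 155 mm ahead of it (env.finger_overhang is the distance from the TCP to the fingertips, in m); z points along the fingers, y is the direction in which the jaws open and shut (so a half turn about z gives the same grasp; the last joint's range is limited). The gripper opens to 85 mm and grips with 20 to 120 N. Pads are 22 mm wide; open, the fingers measure 114 mm over their backs; the gripper's body (76 mm by 85 mm) begins 54 mm behind the grasp point. The pads swing forward as they close: fully open they stand 13 mm farther back than shut.
Start: joints at [1.048, 0.494, 1.345, -0, 1.302, -0.096], TCP at [0.259, 0.569, 0.405] pointing down, gripper open.
Joint ranges: [-2.91, 2.91], [-0.82, 2.16], [0.22, 2.67], [-1.22, 4.37], [0.12, 2.79], [-3.08, 3.08]. Speed limits (rad/s): [1.89, 1.89, 2.57, 3.01, 3.01, 3.01].

## Interface

Orientations are given as a unit quaternion [x, y, z, w].
In Python, from workcell import env gives the robot as it stands. The module is installed in compiled form; this text tells all that it offers.
- The arm moves only by the shell command python3 -m pendant 'ROWS'. ROWS is JSON, a list of rows, each an object of numbers: "dx", "dy", "dz": the shift along the tool's x, y, z normalised to -1 to 1, where 1 is 800 mm; "wx", "wy", "wz": the turn, a rotation vector about the tool's x, y, z normalised to -1 to 1, where 1 is 4 degrees; "jaw": the opening, from -1 (shut) to 1 (fully open). In form: [{"dx": .., "dy": .., "dz": .., "wx": .., "wy": .., "wz": .., "jaw": ..}, ...]. A call has 1 to 5 rows; each row shifts and turns the pose as measured when the row begins, along the tool's axes as they then stand; what a row does not reach is not made up. A row lasts 1/10 s, in which the tool goes at most 50 mm and 8.59 degrees, less where a joint would pass 70% of its speed; a pose out of reach is approached as far as the arm can. A call with a number of a shift or a turn outside -1 to 1 is refused whole. A call with a gripper value outside its range is refused whole. The fingers move at their own pace and stop on an object; the grip force is fixed at half the most. Time passes only in rows, so rows that do not move let the fingers close. It gives the time, the measured TCP pose, the force and the opening at its end, in the units of the state.
- env.state(): the state, without advancing time (a new reading comes with each control period).
- env.capture(name): name is "scene" or "top"; returns (picture, depth): 400x640x3 uint8, red, green, blue; 400x640 float32, m along the optical axis (not along the pixel's ray), 0 where there is no reading.
- env.camera_model(name): a dict with "mtx" (3x3 intrinsics, pixels), "extrinsics" (4x4, takes a point from camera to world coordinates). Camera axes: x right, y down, z forward; pixel columns grow to the right and rows downward; lengths in m; the calibration is good to about 2 mm. A picture is of the moment at which its call begins. camera_model takes no time and is no camera call.
- env.sign_off(): hands the job in, once; it reports no verdict.
The state is a dict: "t": time; "q": joint angles; "qd": joint speeds; "joint_efforts": joint torques, N m; "tcp_pos": TCP position; "eef_rot": TCP orientation; "ft_force": force on the tool from outside, world axes, zero at the start; "torque": the same for the moment, N m; "grip_width": finger opening in m.
Only numpy, scipy, OpenCV 4.12 (cv2) and the standard library are available. Lean on these libraries where they do the work, as an engineer would, in place of code of your own. Each camera call takes 0.05 s, during which the arm holds its last target.

## Working session

There is one attempt and no reset: what is moved stays moved. The work goes in short steps, Python scripts to look and compute and a shell command to move; the robot and the scene stay as the last step left them, time stands still between calls to the robot, and variables do not carry over. Pictures are saved under pics/ and viewed, and the job is handed in when it is done.

```bash
mkdir -p pics; cat > h.py <<'E'
import numpy as np, cv2
from workcell import env
def cap(n,f):
    p,d=env.capture(n); cv2.imwrite(f'pics/{f}.png',p[:,:,::-1]); np.savez(f'pics/{f}.npz',p=p,d=d); return p,d
E
python3 - <<'E'
from h import *
np.set_printoptions(precision=4,suppress=True)
print(env.state(),env.finger_overhang)
for n in('scene','top'):
    cap(n,n+'0'); m=env.camera_model(n); print(m)
print(env.state()['t'])
E
```

```text
{'t': 0.0, 'q': array([ 1.0475,  0.4942,  1.3461, -0.    ,  1.3025, -0.0955]), 'qd': array([ 0.0003,  0.0014,  0.0008, -0.0006, -0.001 , -0.0009]), 'joint_efforts': array([  0.0019, -88.2173, -38.3893,   0.0002,   0.0099,  -0.    ]), 'tcp_pos': array([0.2592, 0.5685, 0.4041]), 'eef_rot': array([ 0.2123,  0.9772, -0.0006, -0.0002]), 'ft_force': array([ 0.1198,  0.8321, -0.8052]), 'torque': array([ 0.0402, -0.034 , -0.0062]), 'grip_width': 0.08558209757488214} 0.1734
{'mtx': array([[443.3781,   0.    , 310.8771],
       [  0.    , 443.3781, 192.8002],
       [  0.    ,   0.    ,   1.    ]]), 'extrinsics': array([[-0.6838,  0.4921, -0.5388,  1.2888],
       [ 0.7295,  0.4442, -0.5201,  0.6899],
       [-0.0166, -0.7487, -0.6627,  0.9564],
       [ 0.    ,  0.    ,  0.    ,  1.    ]])}
{'mtx': array([[440.6466,   0.    , 318.8968],
       [  0.    , 440.6466, 197.67  ],
       [  0.    ,   0.    ,   1.    ]]), 'extrinsics': array([[ 0.0089, -0.9933,  0.1152,  0.4433],
       [-0.9999, -0.0074,  0.013 ,  0.0043],
       [-0.0121, -0.1153, -0.9933,  1.4061],
       [ 0.    ,  0.    ,  0.    ,  1.    ]])}
0.1
```

View pics/scene0.png

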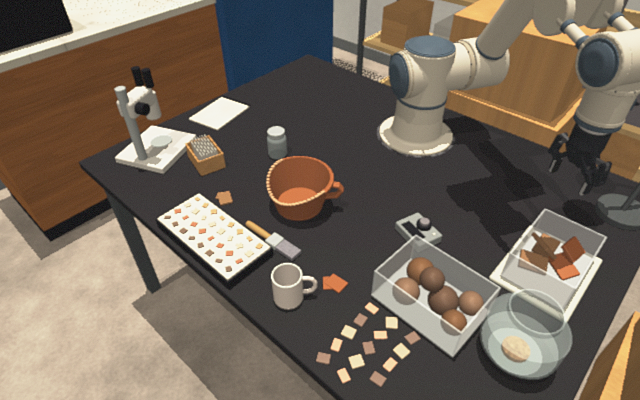

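View pics/top0.png

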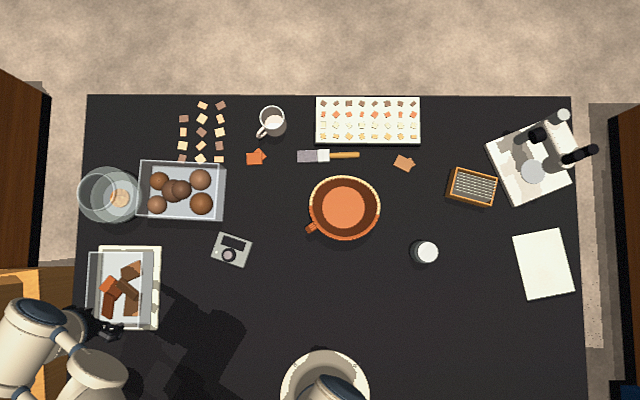

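```bash
cat >> h.py <<'E'
def cloud(n,d):
    m=env.camera_model(n); K=m['mtx'];E=m['extrinsics']
    v,u=np.indices(d.shape); X=np.stack([(u-K[0,2])/K[0,0]*d,(v-K[1,2])/K[1,1]*d,d],-1)
    return X@E[:3,:3].T+E[:3,3]
def onplane(n,u,v,z):
    m=env.camera_model(n); K=m['mtx'];E=m['extrinsics']
    r=E[:3,:3]@np.array([(u-K[0,2])/K[0,0],(v-K[1,2])/K[1,1],1]); c=E[:3,3]
    return c+r*(z-c[2])/r[2]
def proj(n,X):
    m=env.camera_model(n); K=m['mtx'];E=m['extrinsics']
    c=(np.atleast_2d(X)-E[:3,3])@E[:3,:3]; p=c@K.T; return p[:,:2]/p[:,2:]
E
python3 - <<'E'
from h import *
np.set_printoptions(precision=4,suppress=True)
T=np.load('pics/top0.npz');S=np.load('pics/scene0.npz')
def crop(a,x0,y0,w,h,s,f): cv2.imwrite(f'pics/{f}.png',cv2.resize(a[y0:y0+h,x0:x0+w,::-1],None,fx=s,fy=s,interpolation=cv2.INTER_CUBIC))
crop(T['p'],290,160,110,90,7,'ctop'); crop(S['p'],250,140,110,90,7,'csc'); crop(T['p'],200,220,70,60,8,'crec')
crop(S['p'],380,200,80,60,8,'csrec')
X=cloud('top',T['d']); print('table z',np.median(X[300:340,450:500,2]))
for n,I in(('top',T),('scene',S)):
    X=cloud(n,I['d']); 
    b=(abs(X[...,0]-0.47)<.2)&(abs(X[...,1]+0.05)<.16)&(X[...,2]>.03)
    P=X[b]; print(n,len(P),np.percentile(P,[1,50,99],axis=0))
    hi=P[P[:,2]>.1]; print(hi.min(0),hi.max(0),len(hi))
print(X[225:235,420:430,2])
# key
X=cloud('top',T['d']); print((X[244:264:2,216:250:3,2]*1000).astype(int))
print(onplane('top',229,255,.052),onplane('scene',424,223,.052),onplane('top',344,208,.112))
E
```

```text
table z 0.0012316363101716465
top 3123 [[ 0.4433 -0.1507  0.032 ]
 [ 0.5097  0.0043  0.1065]
 [ 0.6626  0.0503  1.4061]]
[ 0.4433 -0.1564  0.1001] [0.6448 0.0533 1.4061] 1699
scene 2654 [[ 0.4788 -0.1495  0.0316]
 [ 0.5428 -0.0683  0.077 ]
 [ 0.6649  0.0553  0.1153]]
[ 0.4688 -0.1573  0.1   ] [0.6349 0.0556 0.1177] 592
[[0.0439 0.0431 0.0436 0.0435 0.0466 0.0439 0.0427 0.0433 0.0411 0.0452]
 [0.0432 0.0412 0.0417 0.0419 0.044  0.0409 0.0438 0.0433 0.0444 0.0455]
 [0.0432 0.0452 0.0463 0.0422 0.0428 0.0433 0.0421 0.0445 0.0423 0.0443]
 [0.0405 0.0376 0.0378 0.0414 0.0437 0.0467 0.0428 0.0412 0.0394 0.0362]
 [0.0364 0.0346 0.0371 0.0347 0.0371 0.0336 0.0376 0.0382 0.0357 0.0274]
 [0.0298 0.033  0.036  0.0348 0.0325 0.0343 0.0335 0.0332 0.0331 0.0346]
 [0.0334 0.0318 0.0315 0.9564 0.0293 0.0308 0.0312 0.0314 0.0322 0.0306]
 [0.0333 0.0319 0.0314 0.0296 0.0322 0.0315 0.0288 0.0327 0.0336 0.0276]
 [0.0333 0.0321 0.0298 0.0321 0.0299 0.0325 0.0344 0.0315 0.0272 0.0324]
 [0.0289 0.03   0.0294 0.0322 0.0312 0.0312 0.0333 0.0314 0.0294 0.0316]]
[[30 35 31 36 25 29 24 30 29 35 33 25]
 [32 32 27 30 31 27 26 28 36 36 32 33]
 [31 31 32 42 45 38 33 33 37 32 30 36]
 [32 31 29 42 41 45 30 30 36 30 33 25]
 [37 32 38 53 54 42 43 34 35 31 30 14]
 [29 27 38 52 52 51 44 28 32 33 31  5]
 [30 31 37 51 54 51 43 30 27 32 28  1]
 [30 26 39 52 49 42 41 30 29 32 33  0]
 [ 5  2 33 40 41 41 31 32 25 30 16 -2]
 [ 7 -2 -4 -4 30 28 28 31 34 28  0  2]]
[0.4219 0.2951 0.052 ] [0.4326 0.3072 0.052 ] [ 0.5632 -0.053   0.112 ]
```

```bash
python3 - <<'E'
import cv2,numpy as np
a=[cv2.resize(cv2.imread(f'pics/{f}.png'),(400,300)) for f in('ctop','csc','crec','csrec')]
cv2.imwrite('pics/mos.png',np.vstack([np.hstack(a[:2]),np.hstack(a[2:])]))
E
```

```text
(no output)
```

View pics/mos.png

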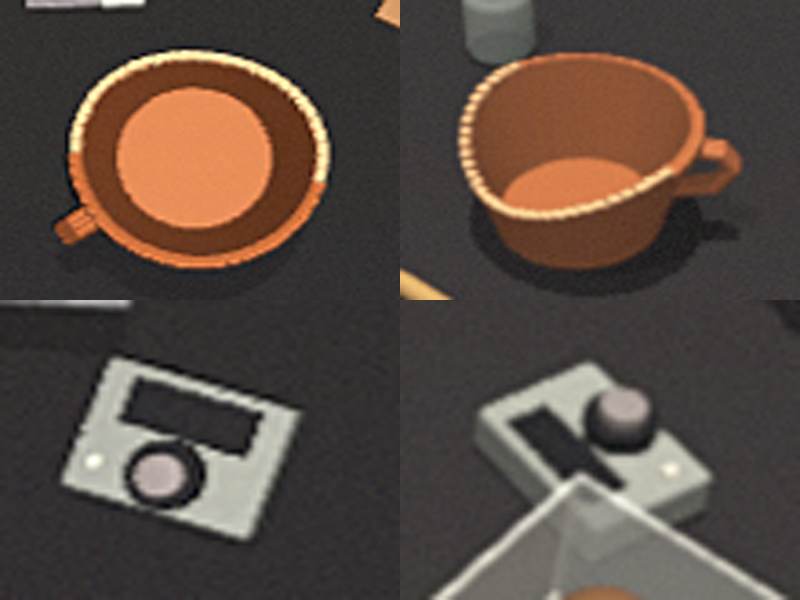

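```bash
python3 - <<'E'
from h import *
from scipy.optimize import least_squares
np.set_printoptions(precision=4,suppress=True)
T=np.load('pics/top0.npz');S=np.load('pics/scene0.npz')
def hedge(th): # deg -> approximate edge height
    return np.interp(abs(th),[0,32,64,96,100],[.07,.08,.1,.112,.112])
def robust(n,I,roi):
    p=I['p']; hsv=cv2.cvtColor(p,cv2.COLOR_RGB2HSV); x0,y0,x1,y1=roi
    m=np.zeros(p.shape[:2],np.uint8)
    m[y0:y1,x0:x1]=((hsv[...,1]>90)&(hsv[...,2]>60)&((hsv[...,0]<25)))[y0:y1,x0:x1]
    pale=np.zeros_like(m); pale[y0:y1,x0:x1]=((p[...,0]>190)&(p[...,1]>160)&(p[...,2]>90))[y0:y1,x0:x1]
    return m|pale,pale
m,pale=robust('top',T,(300,165,392,248))
m=cv2.morphologyEx(m,cv2.MORPH_OPEN,np.ones((9,9),np.uint8)) # drop handle
c=max(cv2.findContours(m,cv2.RETR_EXTERNAL,cv2.CHAIN_APPROX_NONE)[0],key=cv2.contourArea)[:,0]
print(len(c),cv2.contourArea(c),pale.sum())
# fit
yaw=0.;ctr=np.array([.563,-.053])
for it in range(15):
    th0=None
    P=[]
    for u,v in c:
        z=.112
        for k in range(6):
            q=onplane('top',u,v,z); th=(np.degrees(np.arctan2(*(q[:2]-ctr)[::-1]))-yaw+180)%360-180; z=hedge(th) if abs(th)<100 else .112
        P.append([*q,th])
    P=np.array(P); R=.073+.027*P[:,2]/.112
    ok=(abs(abs(P[:,3]-132))>22)
    r=least_squares(lambda s:np.hypot(P[ok,0]-s[0],P[ok,1]-s[1])-R[ok]-s[2],[*ctr,0],loss='soft_l1',f_scale=.002)
    ctr=r.x[:2]
    # pale extents
    v,u=np.nonzero(pale); A=[]
    for a,b in zip(u,v):
        z=.1
        for k in range(6):
            q=onplane('top',a,b,z); th=(np.degrees(np.arctan2(*(q[:2]-ctr)[::-1]))-yaw+180)%360-180; z=hedge(th) if abs(th)<100 else .112
        A.append(th)
    A=np.array(A); yaw=yaw+(A.max()+A.min())/2
print('ctr',ctr,'yaw',yaw,'bias',r.x[2],'rms',np.sqrt(np.mean(r.fun**2)),A.min(),A.max(),np.percentile(A,[1,99]))
# handle angle
X=cloud('top',T['d'])
for n,I in(('top',T),('scene',S)):
    X=cloud(n,I['d']);d=X[...,:2]-ctr;rr=np.hypot(d[...,0],d[...,1]);k=(rr>.112)&(rr<.145)&(X[...,2]>.03)&(X[...,2]<.13);print(n,'handle',np.degrees(np.arctan2(np.median(d[k,1]),np.median(d[k,0])))-yaw,k.sum())
# overlay
def edge(th):
    h=hedge(th);r=.073+.027*h/.112-.004;a=np.radians(th+yaw);return [ctr[0]+r*np.cos(a),ctr[1]+r*np.sin(a),h]
Ts=[96,64,32,0,-32,-64,-96]
E7=np.array([edge(t) for t in Ts]);print(E7)
for n,I,x0,y0,f in(('top',T,290,160,'otop'),('scene',S,250,140,'osc')):
    o=cv2.resize(I['p'][y0:y0+90,x0:x0+110,::-1],None,fx=6,fy=6)
    for u,v in proj(n,E7): cv2.circle(o,(int((u-x0+.5)*6),int((v-y0+.5)*6)),4,(255,0,0),1)
    cv2.imwrite(f'pics/{f}.png',o)
# key
for n,I,roi in(('top',T,(218,244,240,266)),('scene',S,(414,214,438,232))):
    x0,y0,x1,y1=roi;p=I['p'][y0:y1,x0:x1].astype(int)
    X=cloud(n,I['d'])[y0:y1,x0:x1]
    k=(X[...,2]>.046)&(X[...,2]<.06)&(p[...,0]-p[...,1]>3)
    v,u=np.nonzero(k);print(n,k.sum(),u.mean()+x0,v.mean()+y0,onplane(n,u.mean()+x0,v.mean()+y0,.052),np.median(X[k],axis=0))
    rec=X[(X[...,2]>.02)]
E
python3 - <<'E'
import cv2,numpy as np
cv2.imwrite('pics/o.png',cv2.resize(np.hstack([cv2.imread('pics/otop.png'),cv2.imread('pics/osc.png')]),(800,328)))
E
```

```text
201 3624.5 278Traceback (most recent call last):
  File "<stdin>", line 25, in <module>
  File "h.py", line 10, in onplane
    m=env.camera_model(n); K=m['mtx'];E=m['extrinsics']
ValueError: time passes only in moves, steps and waits
[ WARN:0@0.020] global loadsave.cpp:275 findDecoder imread_('pics/otop.png'): can't open/read file: check file path/integrity
[ WARN:0@0.020] global loadsave.cpp:275 findDecoder imread_('pics/osc.png'): can't open/read file: check file path/integrity
Traceback (most recent call last):
cv2.error: OpenCV(4.12.0) :-1: error: (-5:Bad argument) in function 'resize'
> Overload resolution failed:
>  - src data type = object is not supported
>  - Expected Ptr<cv::UMat> for argument 'src'
```

```bash
cat > fit.py <<'E'
from h import *
import h
from scipy.optimize import least_squares
np.set_printoptions(precision=4,suppress=True)
T=np.load('pics/top0.npz');S=np.load('pics/scene0.npz')
def hedge(th): return np.interp(abs(th),[0,32,64,96,100],[.07,.08,.1,.112,.112])
def conv(px,ctr,yaw):
    out=[]
    for u,v in px:
        z=.1
        for k in range(6):
            q=onplane('top',u,v,z); d=q[:2]-ctr; th=(np.degrees(np.arctan2(d[1],d[0]))-yaw+180)%360-180; z=hedge(th)
        out.append([*q,th])
    return np.array(out)
p=T['p']; hsv=cv2.cvtColor(p,cv2.COLOR_RGB2HSV); roi=np.zeros(p.shape[:2],bool); roi[165:248,300:392]=1
pale=roi&(p[...,0]>190)&(p[...,1]>160)&(p[...,2]>90)
m=(roi&(hsv[...,1]>90)&(hsv[...,2]>60)&(hsv[...,0]<25))|pale
m=cv2.morphologyEx(m.astype(np.uint8),cv2.MORPH_OPEN,np.ones((9,9),np.uint8))
c=max(cv2.findContours(m,cv2.RETR_EXTERNAL,cv2.CHAIN_APPROX_NONE)[0],key=cv2.contourArea)[:,0]
yaw=0.;ctr=np.array([.563,-.053])
for it in range(8):
    P=conv(c,ctr,yaw); R=.073+.027*P[:,2]/.112
    ok=abs(P[:,3]-132)>22
    r=least_squares(lambda s:np.hypot(P[ok,0]-s[0],P[ok,1]-s[1])-R[ok]-s[2],[*ctr,0],loss='soft_l1',f_scale=.002)
    ctr=r.x[:2]
    v,u=np.nonzero(pale); A=conv(np.c_[u,v],ctr,yaw)[:,3]; yaw=yaw+(A.max()+A.min())/2
print('ctr',ctr,'yaw',yaw,'bias',r.x[2],'rms',np.sqrt(np.mean(r.fun**2)),A.min(),A.max())
for n,I in(('top',T),('scene',S)):
    X=cloud(n,I['d']);d=X[...,:2]-ctr;rr=np.hypot(d[...,0],d[...,1]);k=(rr>.112)&(rr<.145)&(X[...,2]>.03)&(X[...,2]<.13);print(n,'handle',np.degrees(np.arctan2(np.median(d[k,1]),np.median(d[k,0])))-yaw,k.sum())
def edge(th):
    h=hedge(th);r=.073+.027*h/.112-.004;a=np.radians(th+yaw);return [ctr[0]+r*np.cos(a),ctr[1]+r*np.sin(a),h]
E7=np.array([edge(t) for t in [96,64,32,0,-32,-64,-96]]);print(E7)
os=[]
for n,I,x0,y0 in(('top',T,290,160),('scene',S,250,140)):
    o=cv2.resize(I['p'][y0:y0+90,x0:x0+110,::-1],None,fx=3.6,fy=3.6,interpolation=cv2.INTER_CUBIC)
    for u,v in proj(n,E7): cv2.circle(o,(int((u-x0+.5)*3.6),int((v-y0+.5)*3.6)),4,(255,0,0),1)
    os.append(o)
cv2.imwrite('pics/o.png',np.hstack(os))
for n,I,roi in(('top',T,(218,244,240,266)),('scene',S,(414,214,438,232))):
    x0,y0,x1,y1=roi;p=I['p'][y0:y1,x0:x1].astype(int)
    X=cloud(n,I['d'])[y0:y1,x0:x1]
    k=(X[...,2]>.046)&(X[...,2]<.06)&(p.sum(-1)>300)
    v,u=np.nonzero(k);print(n,k.sum(),u.mean()+x0,v.mean()+y0,onplane(n,u.mean()+x0,v.mean()+y0,.052),np.median(X[k],axis=0))
E
sed -i "s/m=env.camera_model(n); K/m=cm(n); K/" h.py; cat >> h.py <<'E'
import functools
cm=functools.lru_cache(None)(env.camera_model)
E
python3 fit.py
```

```text
ctr [ 0.5728 -0.0543] yaw -7.328113965335071 bias 0.004460847343927006 rms 0.0012674305471036466 -98.14717894241977 98.14717894029388
top handle 130.6195383035443 65
scene handle 127.53389961713651 94
[[ 0.575   0.0417  0.112 ]
 [ 0.6239  0.0235  0.1   ]
 [ 0.653  -0.0174  0.08  ]
 [ 0.658  -0.0652  0.07  ]
 [ 0.6411 -0.1102  0.08  ]
 [ 0.6026 -0.1425  0.1   ]
 [ 0.5507 -0.1477  0.112 ]]
top 59 227.27118644067798 254.5084745762712 [0.4233 0.3004 0.052 ] [0.422  0.3008 0.0523]
scene 56 424.01785714285717 220.80357142857142 [0.425  0.3025 0.052 ] [0.4245 0.3023 0.0519]
```

View pics/o.png

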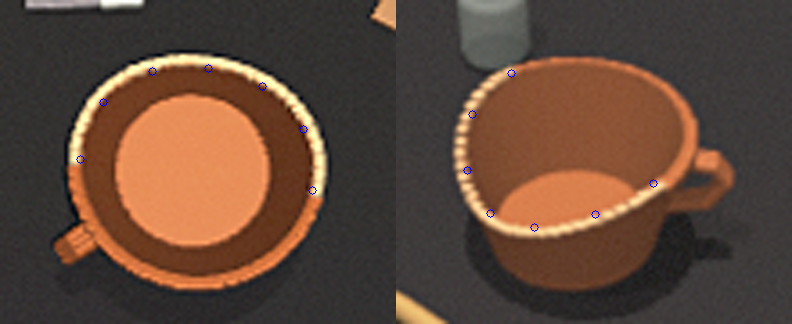

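```bash
python3 -m pendant '[{"dx":-0.03,"dy":-0.02,"dz":0,"wx":0,"wy":0,"wz":0,"jaw":-1},{"dx":-0.045,"dy":-0.03,"dz":0,"wx":0,"wy":0,"wz":0,"jaw":-1},{"dx":-0.045,"dy":-0.03,"dz":0,"wx":0,"wy":0,"wz":0,"jaw":-1},{"dx":-0.045,"dy":-0.03,"dz":0,"wx":0,"wy":0,"wz":0,"jaw":-1},{"dx":-0.045,"dy":-0.03,"dz":0,"wx":0,"wy":0,"wz":0,"jaw":-1}]'
cat > g.py <<'E'
import sys
from h import *
from scipy.spatial.transform import Rotation as Ro
np.set_printoptions(precision=4,suppress=True)
s=env.state();R=Ro.from_quat(s['eef_rot']);p=s['tcp_pos']
print('t',s['t'],'tcp',p,'tiptilt',R.as_matrix()[:,2],'F',s['ft_force'],'w',s['grip_width'],'q6',s['q'][5])
# tcp correction for upright
z=R.as_matrix()[:,2];ax=np.cross(z,[0,0,-1]);print('fix tilt units',R.inv().apply(np.degrees(ax))/4)
a=list(map(float,sys.argv[1:]))
while a:
    t=np.array(a[:3]);a=a[3:]; d=R.inv().apply(t-p)/.8; print('to',t,'units',d,'rows',np.linalg.norm(d)/.0625); p=t
E
python3 g.py .424 .3015 .28
```

```text
t: 0.6
tcp_pos: [0.3659, 0.3952, 0.4022]
eef_rot: [0.209, 0.978, -0.001, -0.001]
ft_force: [-0.2, -0.4, -0.6]
grip_width: 0.0124
t 0.6 tcp [0.3659 0.3952 0.4022] tiptilt [-0.0024 -0.0016 -1.    ] F [-0.1549 -0.4335 -0.6216] w 0.012365014529652761 q6 -0.43757550572462
fix tilt units [-0.0354 -0.0217  0.    ]
to [0.424  0.3015 0.28  ] units [-0.1143 -0.0769  0.1527] rows 3.29081073302116
```

```bash
python3 -m pendant '[{"dx":-0.038,"dy":-0.026,"dz":0.03,"wx":0,"wy":0,"wz":0,"jaw":-1},{"dx":-0.038,"dy":-0.026,"dz":0.03,"wx":0,"wy":0,"wz":0,"jaw":-1},{"dx":-0.03,"dy":-0.02,"dz":0.03,"wx":0,"wy":0,"wz":0,"jaw":-1},{"dx":0,"dy":0,"dz":0.04,"wx":0,"wy":0,"wz":0,"jaw":-1},{"dx":0,"dy":0,"dz":0,"wx":0,"wy":0,"wz":0,"jaw":-1}]'; python3 g.py .424 .3015 .24
python3 - <<'E'
from h import *
p,d=cap('scene','s1');t,_=cap('top','t1')
cv2.imwrite('pics/m1.png',np.hstack([cv2.resize(p[140:260,360:520,::-1],(400,300)),cv2.resize(t[200:290,180:300,::-1],(400,300))]))
E
```

```text
t: 1.1
tcp_pos: [0.4238, 0.2996, 0.2959]
eef_rot: [0.211, 0.977, -0.0, -0.0]
ft_force: [-0.6, 0.3, 0.6]
grip_width: 0.0002
t 1.1 tcp [0.4238 0.2996 0.2959] tiptilt [-0.0003 -0.0007 -1.    ] F [-0.6024  0.3212  0.6483] w 0.00015657515997918533 q6 -0.6441549449192606
fix tilt units [-0.0114 -0.0002 -0.    ]
to [0.424  0.3015 0.24  ] units [0.0007 0.0023 0.0699] rows 1.1184989098038638
```

View pics/m1.png

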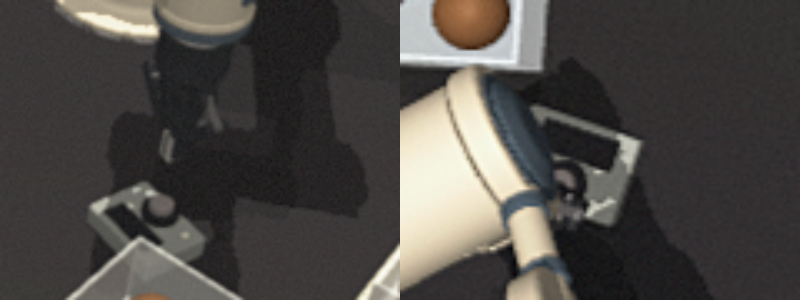

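```bash
python3 -m pendant '[{"dx":0,"dy":0.002,"dz":0.04,"wx":0,"wy":0,"wz":0,"jaw":-1},{"dx":0,"dy":0,"dz":0.025,"wx":0,"wy":0,"wz":0,"jaw":-1},{"dx":0,"dy":0,"dz":0.006,"wx":0,"wy":0,"wz":0,"jaw":-1},{"dx":0,"dy":0,"dz":0,"wx":0,"wy":0,"wz":0,"jaw":-1}]'; python3 g.py .424 .3015 .2254
python3 - <<'E'
from h import *
p,d=cap('scene','s2');t,_=cap('top','t2')
cv2.imwrite('pics/m2.png',np.hstack([cv2.resize(p[180:255,380:480,::-1],(400,300)),cv2.resize(t[200:290,180:300,::-1],(400,300))]))
E
```

```text
t: 1.6
tcp_pos: [0.4267, 0.3063, 0.2475]
eef_rot: [0.209, 0.978, 0.005, 0.005]
ft_force: [-0.5, 0.3, 0.1]
grip_width: 0.0001
t 1.6 tcp [0.4267 0.3063 0.2475] tiptilt [ 0.0126  0.0067 -0.9999] F [-0.5031  0.2554  0.0857] w 0.00010274016033438116 q6 -0.6408308484265317
fix tilt units [ 0.1605  0.1253 -0.    ]
to [0.424  0.3015 0.2254] units [ 0.0008 -0.0071  0.0275] rows 0.45490094215760524
```

View pics/m2.png

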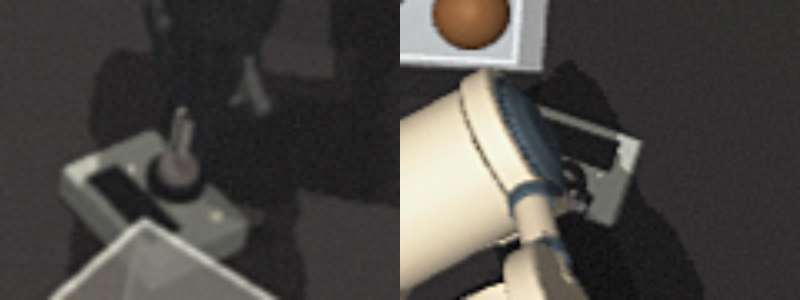

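```bash
python3 -m pendant '[{"dx":0.001,"dy":-0.007,"dz":0.004,"wx":0.16,"wy":0.12,"wz":0,"jaw":-1},{"dx":0,"dy":0,"dz":0,"wx":0,"wy":0,"wz":0,"jaw":-1}]'; python3 g.py .424 .3015 .2254
```

```text
t: 1.9
tcp_pos: [0.4239, 0.3015, 0.2464]
eef_rot: [0.209, 0.978, 0.001, 0.001]
ft_force: [0.3, -0.5, -0.1]
grip_width: 0.0
t 1.9 tcp [0.4239 0.3015 0.2464] tiptilt [ 0.0026  0.0011 -1.    ] F [ 0.2574 -0.4723 -0.0623] w 1.7856641632040674e-05 q6 -0.6466347276613523
fix tilt units [ 0.0293  0.0272 -0.    ]
to [0.424  0.3015 0.2254] units [-0.0001 -0.      0.0263] rows 0.4207007093488055
```

```bash
python3 -m pendant '[{"dx":0,"dy":0,"dz":0.012,"wx":0,"wy":0,"wz":0,"jaw":-1},{"dx":0,"dy":0,"dz":0.010,"wx":0,"wy":0,"wz":0,"jaw":-1},{"dx":0,"dy":0,"dz":0.004,"wx":0,"wy":0,"wz":0,"jaw":-1}]'; python3 g.py .424 .3015 .2254 .424 .3015 .219
```

```text
t: 2.2
tcp_pos: [0.4242, 0.3015, 0.2252]
eef_rot: [0.209, 0.978, 0.002, 0.002]
ft_force: [-0.7, 0.0, 1.8]
grip_width: -0.0
t 2.2 tcp [0.4242 0.3015 0.2252] tiptilt [ 0.0045  0.0022 -1.    ] F [-0.6977  0.0092  1.7648] w -1.9843273876262587e-05 q6 -0.646583751318614
fix tilt units [0.0548 0.0462 0.    ]
to [0.424  0.3015 0.2254] units [ 0.0002 -0.0002 -0.0003] rows 0.006370591394831254
to [0.424  0.3015 0.219 ] units [ 0.    -0.     0.008] rows 0.12799999999999978
```

Contact just beginning (1.8 N at the expected height). Press the remaining travel.

```bash
python3 -m pendant '[{"dx":0,"dy":0,"dz":0.005,"wx":0,"wy":0,"wz":0,"jaw":-1},{"dx":0,"dy":0,"dz":0.003,"wx":0,"wy":0,"wz":0,"jaw":-1}]'; python3 g.py .424 .3015 .219
```

```text
t: 2.4
tcp_pos: [0.4244, 0.3017, 0.2184]
eef_rot: [0.209, 0.978, 0.002, 0.002]
ft_force: [-9.0, -4.9, 61.7]
grip_width: 0.0004
t 2.4 tcp [0.4244 0.3017 0.2184] tiptilt [ 0.0047  0.0023 -1.    ] F [-8.999  -4.896  61.6909] w 0.0004253209486869626 q6 -0.6465600689056374
fix tilt units [ 0.058   0.0474 -0.    ]
to [0.424  0.3015 0.219 ] units [ 0.0004 -0.0004 -0.0007] rows 0.014730486045760867
```

```bash
python3 -m pendant '[{"dx":0,"dy":0,"dz":-0.01,"wx":0,"wy":0,"wz":0,"jaw":-1},{"dx":0,"dy":0,"dz":-0.03,"wx":0,"wy":0,"wz":0,"jaw":-1},{"dx":0,"dy":0,"dz":-0.04,"wx":0,"wy":0,"wz":0,"jaw":-1},{"dx":0,"dy":0,"dz":-0.04,"wx":0,"wy":0,"wz":0,"jaw":-1}]'
python3 - <<'E'
from h import *
p,d=cap('scene','s3')
cv2.imwrite('pics/m3.png',cv2.resize(p[180:255,380:480,::-1],(600,450)))
E
python3 g.py .5755 .0457 .32
```

```text
t: 2.8
tcp_pos: [0.4233, 0.301, 0.3129]
eef_rot: [0.209, 0.978, -0.001, -0.001]
ft_force: [0.9, -0.3, 0.6]
grip_width: -0.0
t 2.85 tcp [0.4243 0.3016 0.3175] tiptilt [ 0.0028  0.0013 -1.    ] F [2.8738 1.7436 6.6666] w 0.0001456743110840621 q6 -0.6465596642651485
fix tilt units [ 0.0331  0.0289 -0.    ]
to [0.5755 0.0457 0.32  ] units [-0.3032 -0.2148 -0.003 ] rows 5.94502799245563
```

View pics/m3.png

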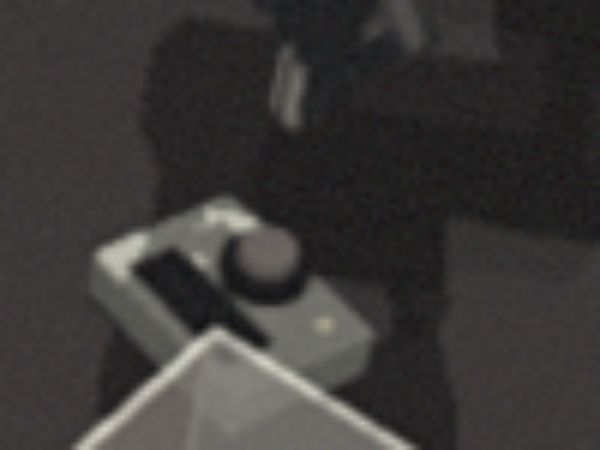

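```bash
python3 -m pendant '[{"dx":-0.03,"dy":-0.021,"dz":-0.01,"wx":0,"wy":0,"wz":0,"jaw":-1},{"dx":-0.05,"dy":-0.036,"dz":-0.01,"wx":0,"wy":0,"wz":0,"jaw":-1},{"dx":-0.05,"dy":-0.036,"dz":0,"wx":0,"wy":0,"wz":0,"jaw":-1},{"dx":-0.05,"dy":-0.036,"dz":0,"wx":0,"wy":0,"wz":0,"jaw":-1},{"dx":-0.05,"dy":-0.036,"dz":0,"wx":0,"wy":0,"wz":0,"jaw":-1}]'; python3 g.py .5751 .0457 .32
```

```text
t: 3.35
tcp_pos: [0.5398, 0.1055, 0.3356]
eef_rot: [0.204, 0.979, 0.003, 0.003]
ft_force: [1.1, 0.0, 0.1]
grip_width: 0.0006
t 3.35 tcp [0.5398 0.1055 0.3356] tiptilt [ 0.0074  0.0039 -1.    ] F [1.0879 0.0372 0.0575] w 0.0005537793931637226 q6 -1.0773324902607588
fix tilt units [ 0.0934  0.0749 -0.    ]
to [0.5751 0.0457 0.32  ] units [-0.0703 -0.0509  0.0195] rows 1.4231424012168716
```

```bash
python3 -m pendant '[{"dx":-0.03,"dy":-0.022,"dz":0,"wx":0.09,"wy":0.07,"wz":0,"jaw":-1},{"dx":-0.025,"dy":-0.018,"dz":0,"wx":0,"wy":0,"wz":0,"jaw":-1},{"dx":-0.012,"dy":-0.009,"dz":0.006,"wx":0,"wy":0,"wz":0,"jaw":-1},{"dx":0,"dy":0,"dz":0,"wx":0,"wy":0,"wz":0,"jaw":-1}]'; python3 g.py .5751 .0457 .302
```

```text
t: 3.75
tcp_pos: [0.5768, 0.04, 0.3287]
eef_rot: [0.208, 0.978, -0.0, 0.001]
ft_force: [0.3, 1.4, -0.3]
grip_width: -0.0003
t 3.75 tcp [0.5768 0.04   0.3287] tiptilt [ 0.0009 -0.0007 -1.    ] F [ 0.2529  1.3707 -0.2873] w -0.0003205290578127729 q6 -1.186000967088782
fix tilt units [-0.0039  0.0159  0.    ]
to [0.5751 0.0457 0.302 ] units [0.0048 0.0056 0.0334] rows 0.5476294277079469
```

```bash
python3 -m pendant '[{"dx":0.005,"dy":0.006,"dz":0.016,"wx":0,"wy":0,"wz":0,"jaw":-1},{"dx":0,"dy":0,"dz":0.014,"wx":0,"wy":0,"wz":0,"jaw":-1},{"dx":0,"dy":0,"dz":0,"wx":0,"wy":0,"wz":0,"jaw":-1}]'; 
cat > path.py <<'E'
import numpy as np
ctr=np.array([.5728,-.0543]);yaw=-7.3
def pt(th,c=.016):
    h=np.interp(abs(th),[0,32,64,96],[.07,.08,.1,.112]);r=.073+.027*h/.112;a=np.radians(th+yaw)
    return [ctr[0]+r*np.cos(a),ctr[1]+r*np.sin(a),h+c+.173]
E
cat > gp.py <<'E'
import sys,path
from g import *
ths=list(map(float,sys.argv[1:]))
E
sed -i 's/^a=list.*/a=list(map(float,sys.argv[1:])) if sys.argv[0].endswith("g.py") else sum([path.pt(float(x)) for x in sys.argv[1:]],[])/; 1s/.*/import sys,path/' g.py
python3 gp.py 96 85 74.5 64 53 42.5 32
```

```text
t: 4.05
tcp_pos: [0.5738, 0.0481, 0.3029]
eef_rot: [0.207, 0.978, -0.0, -0.0]
ft_force: [0.1, -0.1, 0.7]
grip_width: 0.0001
t 4.05 tcp [0.5738 0.0481 0.3029] tiptilt [-0.0007 -0.0002 -1.    ] F [ 0.0539 -0.0584  0.7019] w 0.00011374467968091295 q6 -1.1733446780192514
fix tilt units [-0.0066 -0.0085  0.    ]
to [0.5751 0.0457 0.301 ] units [-0.0027 -0.0022  0.0024] rows 0.06705976345101315
to [0.5939 0.0424 0.2969] units [-0.0232  0.0058  0.0051] rows 0.39079752739134266
to [0.6108 0.0361 0.2929] units [-0.0225  0.0013  0.0049] rows 0.3696116286569671
to [0.6261 0.0269 0.289 ] units [-0.0222 -0.0028  0.0049] rows 0.36622264399766763
to [0.6395 0.014  0.2821] units [-0.0218 -0.0079  0.0086] rows 0.3952732910114814
to [ 0.6495 -0.0002  0.2756] units [-0.0187 -0.0111  0.0082] rows 0.3718224003371173
to [ 0.6566 -0.0157  0.269 ] units [-0.016  -0.0141  0.0082] rows 0.3664331012622793
```

```bash
python3 - <<'E'
from h import *
p,d=cap('scene','s4');t,_=cap('top','t4')
cv2.imwrite('pics/m4.png',np.hstack([cv2.resize(p[130:235,240:380,::-1],(400,300)),cv2.resize(t[160:250,280:400,::-1],(400,300))]))
E
```

```text
(no output)
```

View pics/m4.png

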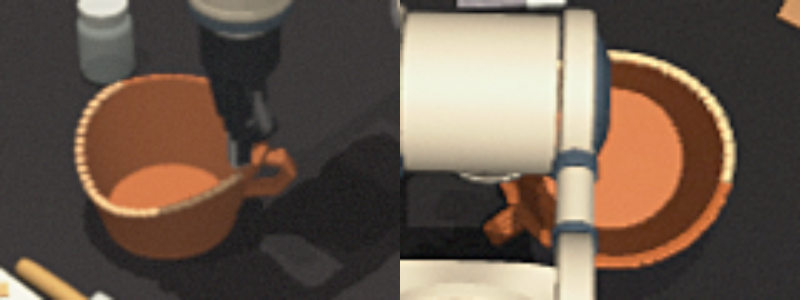

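```bash
python3 -m pendant '[{"dx":-0.013,"dy":0.001,"dz":0.002,"wx":0,"wy":0,"wz":0,"jaw":-1},{"dx":-0.013,"dy":0.002,"dz":0.002,"wx":0,"wy":0,"wz":0,"jaw":-1},{"dx":-0.012,"dy":0.001,"dz":0.002,"wx":0,"wy":0,"wz":0,"jaw":-1},{"dx":-0.011,"dy":0.001,"dz":0.002,"wx":0,"wy":0,"wz":0,"jaw":-1}]'; python3 gp.py 74.5 64 53 42.5 32
```

```text
t: 4.55
tcp_pos: [0.6148, 0.0355, 0.2992]
eef_rot: [0.207, 0.978, 0.0, 0.002]
ft_force: [-1.5, -0.1, -1.1]
grip_width: -0.0002
t 4.55 tcp [0.6148 0.0355 0.2992] tiptilt [ 0.0035 -0.0003 -1.    ] F [-1.4745 -0.0995 -1.0636] w -0.000189676541631206 q6 -1.193840979779247
fix tilt units [0.0164 0.0483 0.    ]
to [0.6108 0.0361 0.2929] units [ 0.0049 -0.0013  0.0078] rows 0.14876749530181452
to [0.6261 0.0269 0.289 ] units [-0.0222 -0.0028  0.005 ] rows 0.3662226439976676
to [0.6395 0.014  0.2821] units [-0.0217 -0.008   0.0087] rows 0.3952732910114813
to [ 0.6495 -0.0002  0.2756] units [-0.0186 -0.0112  0.0083] rows 0.3718224003371172
to [ 0.6566 -0.0157  0.269 ] units [-0.016  -0.0142  0.0082] rows 0.3664331012622792
```

```bash
python3 -m pendant '[{"dx":-0.008,"dy":-0.002,"dz":0.008,"wx":0.01,"wy":0.04,"wz":0,"jaw":-1},{"dx":-0.009,"dy":-0.003,"dz":0.006,"wx":0,"wy":0,"wz":0,"jaw":-1},{"dx":-0.01,"dy":-0.004,"dz":0.006,"wx":0,"wy":0,"wz":0,"jaw":-1}]'; python3 gp.py 58.5 53 42.5 32 21 10.5 0
```

```text
t: 4.85
tcp_pos: [0.6341, 0.0188, 0.2821]
eef_rot: [0.207, 0.978, 0.0, 0.001]
ft_force: [0.6, 0.1, -0.1]
grip_width: 0.0003
t 4.85 tcp [0.6341 0.0188 0.2821] tiptilt [ 0.0015  0.0002 -1.    ] F [ 0.633   0.0964 -0.0634] w 0.0002557342214620671 q6 -1.2192555426745437
fix tilt units [0.0116 0.0188 0.    ]
to [0.6331 0.0207 0.2856] units [ 0.002   0.0018 -0.0044] rows 0.08205126012177057
to [0.6395 0.014  0.2821] units [-0.0106 -0.0045  0.0043] rows 0.19709770468885005
to [ 0.6495 -0.0002  0.2756] units [-0.0186 -0.0112  0.0082] rows 0.37182240033711716
to [ 0.6566 -0.0157  0.269 ] units [-0.016  -0.0142  0.0082] rows 0.3664331012622793
to [ 0.6617 -0.0326  0.2656] units [-0.0143 -0.0168  0.0043] rows 0.35924520090687895
to [ 0.6633 -0.0492  0.2623] units [-0.0103 -0.0181  0.0041] rows 0.34005553353408974
to [ 0.6619 -0.0657  0.259 ] units [-0.0067 -0.0195  0.0041] rows 0.33721844600740547
```

```bash
python3 -m pendant '[{"dx":-0.009,"dy":-0.005,"dz":-0.001,"wx":0.01,"wy":0.01,"wz":0,"jaw":-1},{"dx":-0.009,"dy":-0.005,"dz":0.003,"wx":0,"wy":0,"wz":0,"jaw":-1},{"dx":-0.009,"dy":-0.006,"dz":0.004,"wx":0,"wy":0,"wz":0,"jaw":-1}]'; python3 gp.py 42.5 32 21 10.5 0
```

```text
t: 5.15
tcp_pos: [0.6498, -0.0037, 0.2761]
eef_rot: [0.207, 0.978, -0.0, -0.0]
ft_force: [-0.2, 0.4, 1.2]
grip_width: 0.0001
t 5.15 tcp [ 0.6498 -0.0037  0.2761] tiptilt [-0.0008 -0.0002 -1.    ] F [-0.2076  0.3842  1.2008] w 0.00010658202851587153 q6 -1.251682072758706
fix tilt units [-0.007  -0.0094  0.    ]
to [ 0.6495 -0.0002  0.2756] units [0.0021 0.0039 0.0007] rows 0.07154125229886399
to [ 0.6566 -0.0157  0.269 ] units [-0.016  -0.0142  0.0082] rows 0.3664331012622792
to [ 0.6617 -0.0326  0.2656] units [-0.0143 -0.0168  0.0043] rows 0.35924520090687895
to [ 0.6633 -0.0492  0.2623] units [-0.0103 -0.0181  0.0041] rows 0.3400555335340896
to [ 0.6619 -0.0657  0.259 ] units [-0.0068 -0.0195  0.0041] rows 0.3372184460074054
```

To 21°: total (-0.028, -0.027, 0.013).

```bash
python3 -m pendant '[{"dx":-0.009,"dy":-0.008,"dz":0.004,"wx":0,"wy":0,"wz":0,"jaw":-1},{"dx":-0.009,"dy":-0.009,"dz":0.004,"wx":0,"wy":0,"wz":0,"jaw":-1},{"dx":-0.009,"dy":-0.009,"dz":0.003,"wx":0,"wy":0,"wz":0,"jaw":-1}]'; python3 gp.py 21 10.5 0 -10.5 -21 -32
```

```text
t: 5.45
tcp_pos: [0.662, -0.0339, 0.2665]
eef_rot: [0.207, 0.978, -0.0, -0.0]
ft_force: [-0.3, 0.2, -0.1]
grip_width: 0.0003
t 5.45 tcp [ 0.662  -0.0339  0.2665] tiptilt [-0.0008 -0.0002 -1.    ] F [-0.3234  0.2143 -0.0749] w 0.00031703440055366353 q6 -1.29535424914758
fix tilt units [-0.0071 -0.0101  0.    ]
to [ 0.6617 -0.0326  0.2656] units [0.0011 0.0013 0.0012] rows 0.032913661056829295
to [ 0.6633 -0.0492  0.2623] units [-0.0103 -0.0181  0.0041] rows 0.3400555335340897
to [ 0.6619 -0.0657  0.259 ] units [-0.0068 -0.0195  0.0041] rows 0.33721844600740547
to [ 0.6591 -0.082   0.2623] units [-0.005  -0.0201 -0.0041] rows 0.3372184460074053
to [ 0.6533 -0.0977  0.2656] units [-0.0013 -0.0208 -0.0041] rows 0.3400555335340894
to [ 0.6442 -0.1128  0.269 ] units [ 0.0028 -0.0219 -0.0043] rows 0.35924520090687856
```

Excellent tracking. To 0°: total (-0.016,-0.036,0.009).

```bash
python3 -m pendant '[{"dx":-0.005,"dy":-0.009,"dz":0.003,"wx":0,"wy":0,"wz":0,"jaw":-1},{"dx":-0.005,"dy":-0.009,"dz":0.003,"wx":0,"wy":0,"wz":0,"jaw":-1},{"dx":-0.004,"dy":-0.009,"dz":0.002,"wx":0,"wy":0,"wz":0,"jaw":-1},{"dx":-0.003,"dy":-0.009,"dz":0.001,"wx":0,"wy":0,"wz":0,"jaw":-1}]'; python3 gp.py 0 -10.5 -21 -32 -42.5
```

```text
t: 5.85
tcp_pos: [0.663, -0.0692, 0.2584]
eef_rot: [0.207, 0.978, -0.0, -0.0]
ft_force: [-0.3, 0.6, 0.1]
grip_width: -0.0
t 5.85 tcp [ 0.663  -0.0692  0.2584] tiptilt [-0.001  -0.0002 -1.    ] F [-0.3117  0.6037  0.1201] w -1.7043920065428575e-05 q6 -1.3470569516993
fix tilt units [-0.0088 -0.0125 -0.    ]
to [ 0.6619 -0.0657  0.259 ] units [ 0.003   0.0035 -0.0008] rows 0.07501332257925246
to [ 0.6591 -0.082   0.2623] units [-0.005  -0.0201 -0.0041] rows 0.33721844600740525
to [ 0.6533 -0.0977  0.2656] units [-0.0013 -0.0208 -0.0041] rows 0.34005553353408935
to [ 0.6442 -0.1128  0.269 ] units [ 0.0028 -0.0219 -0.0043] rows 0.35924520090687867
to [ 0.6334 -0.126   0.2756] units [ 0.0057 -0.0206 -0.0082] rows 0.36643310126227874
```

```bash
python3 - <<'E'
from h import *
p,d=cap('scene','s5');t,_=cap('top','t5')
cv2.imwrite('pics/m5.png',np.hstack([cv2.resize(p[130:235,240:380,::-1],(400,300)),cv2.resize(t[160:250,280:400,::-1],(400,300))]))
E
```

```text
(no output)
```

View pics/m5.png

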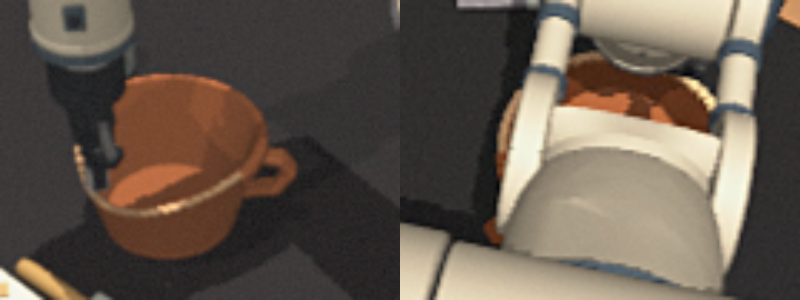

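```bash
python3 -m pendant '[{"dx":-0.001,"dy":-0.009,"dz":-0.003,"wx":0,"wy":0,"wz":0,"jaw":-1},{"dx":-0.001,"dy":-0.009,"dz":-0.003,"wx":0,"wy":0,"wz":0,"jaw":-1},{"dx":-0.001,"dy":-0.009,"dz":-0.003,"wx":0,"wy":0,"wz":0,"jaw":-1},{"dx":0,"dy":-0.009,"dz":-0.002,"wx":0,"wy":0,"wz":0,"jaw":-1}]'; python3 gp.py -21 -32 -42.5 -53 -64
```

```text
t: 6.35
tcp_pos: [0.6528, -0.0978, 0.2683]
eef_rot: [0.207, 0.978, -0.0, -0.0]
ft_force: [0.1, -0.6, -0.5]
grip_width: 0.0001
t 6.35 tcp [ 0.6528 -0.0978  0.2683] tiptilt [-0.0008 -0.0002 -1.    ] F [ 0.0988 -0.5563 -0.4846] w 5.529346852085765e-05 q6 -1.3932121949007652
fix tilt units [-0.0076 -0.0091  0.    ]
to [ 0.6533 -0.0977  0.2656] units [-0.0005  0.0005  0.0035] rows 0.05653758601782533
to [ 0.6442 -0.1128  0.269 ] units [ 0.0028 -0.0219 -0.0043] rows 0.35924520090687856
to [ 0.6334 -0.126   0.2756] units [ 0.0057 -0.0206 -0.0082] rows 0.36643310126227874
to [ 0.6201 -0.1372  0.2821] units [ 0.0095 -0.0195 -0.0082] rows 0.3718224003371192
to [ 0.6039 -0.1463  0.289 ] units [ 0.0139 -0.0185 -0.0086] rows 0.3952732910114793
```

To −42.5°: total (0.008, -0.042, -0.009).

```bash
python3 -m pendant '[{"dx":0.001,"dy":-0.01,"dz":-0.001,"wx":0,"wy":0,"wz":0,"jaw":-1},{"dx":0.002,"dy":-0.01,"dz":-0.003,"wx":0,"wy":0,"wz":0,"jaw":-1},{"dx":0.002,"dy":-0.01,"dz":-0.003,"wx":0,"wy":0,"wz":0,"jaw":-1},{"dx":0.003,"dy":-0.01,"dz":-0.004,"wx":0,"wy":0,"wz":0,"jaw":-1}]'; python3 gp.py -42.5 -53 -64 -74.5 -85 -96
```

```text
t: 6.75
tcp_pos: [0.6323, -0.1271, 0.278]
eef_rot: [0.207, 0.978, -0.0, -0.0]
ft_force: [-0.1, 0.4, -0.9]
grip_width: 0.0001
t 6.75 tcp [ 0.6323 -0.1271  0.278 ] tiptilt [-0.0007 -0.0003 -1.    ] F [-0.1359  0.4186 -0.9318] w 0.00011387572999206313 q6 -1.4446208777283855
fix tilt units [-0.0077 -0.0072  0.    ]
to [ 0.6334 -0.126   0.2756] units [-0.0007  0.0018  0.003 ] rows 0.05698632690629878
to [ 0.6201 -0.1372  0.2821] units [ 0.0095 -0.0195 -0.0082] rows 0.3718224003371192
to [ 0.6039 -0.1463  0.289 ] units [ 0.0139 -0.0185 -0.0086] rows 0.3952732910114793
to [ 0.5868 -0.1514  0.2929] units [ 0.017  -0.0145 -0.0049] rows 0.36622264399766924
to [ 0.5688 -0.1532  0.2969] units [ 0.0196 -0.0112 -0.0049] rows 0.36961162865696684
to [ 0.5498 -0.1516  0.301 ] units [ 0.0226 -0.0078 -0.0051] rows 0.39079752739134216
```

To −64°: total (0.0227,-0.036,-0.0138).

```bash
python3 -m pendant '[{"dx":0.005,"dy":-0.009,"dz":-0.003,"wx":0,"wy":0,"wz":0,"jaw":-1},{"dx":0.005,"dy":-0.009,"dz":-0.004,"wx":0,"wy":0,"wz":0,"jaw":-1},{"dx":0.006,"dy":-0.009,"dz":-0.003,"wx":0,"wy":0,"wz":0,"jaw":-1},{"dx":0.007,"dy":-0.008,"dz":-0.003,"wx":0,"wy":0,"wz":0,"jaw":-1}]'; python3 gp.py -64 -74.5 -85 -96
```

```text
t: 7.15
tcp_pos: [0.6017, -0.1472, 0.2896]
eef_rot: [0.207, 0.978, -0.0, -0.0]
ft_force: [-0.2, 1.1, 0.3]
grip_width: 0.0003
t 7.15 tcp [ 0.6017 -0.1472  0.2896] tiptilt [-0.0003 -0.0004 -1.    ] F [-0.1576  1.1029  0.3078] w 0.0002864720700353829 q6 -1.4896613540308665
fix tilt units [-0.0069 -0.0015  0.    ]
to [ 0.6039 -0.1463  0.289 ] units [-0.0021  0.0022  0.0008] rows 0.05036730225715754
to [ 0.5868 -0.1514  0.2929] units [ 0.017  -0.0145 -0.0049] rows 0.36622264399766913
to [ 0.5688 -0.1532  0.2969] units [ 0.0196 -0.0112 -0.0049] rows 0.36961162865696695
to [ 0.5498 -0.1516  0.301 ] units [ 0.0226 -0.0078 -0.0052] rows 0.3907975273913422
```

```bash
python3 -m pendant '[{"dx":0.008,"dy":-0.007,"dz":-0.003,"wx":0,"wy":0,"wz":0,"jaw":-1},{"dx":0.009,"dy":-0.006,"dz":-0.002,"wx":0,"wy":0,"wz":0,"jaw":-1},{"dx":0.009,"dy":-0.005,"dz":-0.002,"wx":0,"wy":0,"wz":0,"jaw":-1},{"dx":0.009,"dy":-0.004,"dz":-0.002,"wx":0,"wy":0,"wz":0,"jaw":-1}]'; python3 gp.py -85 -96 -100
```

```text
t: 7.55
tcp_pos: [0.5657, -0.1525, 0.2976]
eef_rot: [0.207, 0.978, -0.0, -0.0]
ft_force: [-0.2, -0.6, 0.3]
grip_width: -0.0001
t 7.55 tcp [ 0.5657 -0.1525  0.2976] tiptilt [-0.0003 -0.0004 -1.    ] F [-0.2215 -0.5599  0.3152] w -7.533701455561091e-05 q6 -1.518372779476232
fix tilt units [-0.0067 -0.0013 -0.    ]
to [ 0.5688 -0.1532  0.2969] units [-0.0039  0.0007  0.001 ] rows 0.06558469788261286
to [ 0.5498 -0.1516  0.301 ] units [ 0.0226 -0.0078 -0.0052] rows 0.39079752739134205
to [ 0.5431 -0.1498  0.301 ] units [ 0.0086 -0.0013  0.    ] rows 0.13959798681000482
```

```bash
python3 -m pendant '[{"dx":0.008,"dy":-0.003,"dz":-0.002,"wx":0,"wy":0,"wz":0,"jaw":-1},{"dx":0.008,"dy":-0.003,"dz":-0.001,"wx":0,"wy":0,"wz":0,"jaw":-1},{"dx":0.007,"dy":-0.002,"dz":-0.001,"wx":0,"wy":0,"wz":0,"jaw":-1},{"dx":0,"dy":0,"dz":0,"wx":0,"wy":0,"wz":0,"jaw":-1}]'; python3 gp.py -96 -100
python3 - <<'E'
from h import *
p,d=cap('scene','s6');t,_=cap('top','t6')
cv2.imwrite('pics/m6.png',np.hstack([cv2.resize(p[130:235,240:380,::-1],(400,300)),cv2.resize(t[160:250,280:400,::-1],(400,300))]))
E
```

```text
t: 7.95
tcp_pos: [0.5436, -0.1503, 0.3014]
eef_rot: [0.207, 0.978, -0.0, -0.0]
ft_force: [-0.9, 0.3, 0.6]
grip_width: -0.0005
t 7.95 tcp [ 0.5436 -0.1503  0.3014] tiptilt [-0.0007 -0.0002 -1.    ] F [-0.8587  0.3066  0.5517] w -0.00047068953318331265 q6 -1.5290156010229334
fix tilt units [-0.0064 -0.0081  0.    ]
to [ 0.5498 -0.1516  0.301 ] units [-0.0078  0.0017  0.0005] rows 0.12757273734327382
to [ 0.5431 -0.1498  0.301 ] units [ 0.0086 -0.0013  0.    ] rows 0.13959798681000485
```

View pics/m6.png

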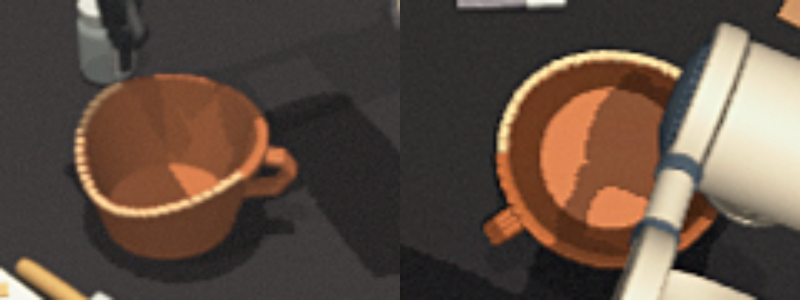

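```bash
python3 -m pendant '[{"dx":0,"dy":0,"dz":-0.04,"wx":0,"wy":0,"wz":0,"jaw":-1},{"dx":0,"dy":0,"dz":-0.04,"wx":0,"wy":0,"wz":0,"jaw":-1},{"dx":0,"dy":0,"dz":0,"wx":0,"wy":0,"wz":0,"jaw":-1}]'; python3 g.py .424 .3015 .36
```

```text
t: 8.35
tcp_pos: [0.5452, -0.1505, 0.3664]
eef_rot: [0.207, 0.978, -0.0, -0.001]
ft_force: [-0.1, -0.1, -0.2]
grip_width: -0.0003
t 8.35 tcp [ 0.5452 -0.1505  0.3664] tiptilt [-0.0017  0.0003 -1.    ] F [-0.1333 -0.0798 -0.1547] w -0.0002784931731517578 q6 -1.5286859562235204
fix tilt units [-0.0053 -0.0239  0.    ]
to [0.424  0.3015 0.36  ] units [0.3672 0.4553 0.0085] rows 9.359519695919548
```

```bash
python3 -m pendant '[{"dx":0.02,"dy":0.025,"dz":0,"wx":0,"wy":0,"wz":0,"jaw":-1},{"dx":0.036,"dy":0.045,"dz":0,"wx":0,"wy":0,"wz":0,"jaw":-1},{"dx":0.036,"dy":0.045,"dz":0,"wx":0,"wy":0,"wz":0,"jaw":-1},{"dx":0.036,"dy":0.045,"dz":0,"wx":0,"wy":0,"wz":0,"jaw":-1},{"dx":0.036,"dy":0.045,"dz":0,"wx":0,"wy":0,"wz":0,"jaw":-1}]'; python3 g.py .424 .3015 .36
```

```text
t: 8.85
tcp_pos: [0.4931, 0.0541, 0.3652]
eef_rot: [0.21, 0.978, -0.0, 0.002]
ft_force: [0.3, -0.2, 0.3]
grip_width: -0.0001
t 8.85 tcp [0.4931 0.0541 0.3652] tiptilt [ 0.0031 -0.0017 -1.    ] F [ 0.3289 -0.2487  0.282 ] w -0.00012986300426614261 q6 -1.1565536312271942
fix tilt units [-0.0032  0.0505  0.    ]
to [0.424  0.3015 0.36  ] units [0.206  0.2464 0.0057] rows 5.139274826243058
```

```bash
python3 -m pendant '[{"dx":0.038,"dy":0.045,"dz":0.005,"wx":0,"wy":0,"wz":0,"jaw":-1},{"dx":0.038,"dy":0.045,"dz":0.005,"wx":0,"wy":0,"wz":0,"jaw":-1},{"dx":0.038,"dy":0.045,"dz":0.005,"wx":0,"wy":0,"wz":0,"jaw":-1},{"dx":0.038,"dy":0.045,"dz":0.01,"wx":0,"wy":0,"wz":0,"jaw":-1},{"dx":0.02,"dy":0.025,"dz":0.01,"wx":0,"wy":0,"wz":0,"jaw":-1}]'; python3 g.py .424 .3015 .28
```

```text
t: 9.35
tcp_pos: [0.4321, 0.2705, 0.3349]
eef_rot: [0.21, 0.978, 0.0, 0.003]
ft_force: [0.7, -0.4, 0.4]
grip_width: 0.0002
t 9.35 tcp [0.4321 0.2705 0.3349] tiptilt [ 0.0057 -0.0004 -1.    ] F [ 0.6533 -0.4156  0.3697] w 0.00022574533502481221 q6 -0.7030479264099915
fix tilt units [0.0275 0.0765 0.    ]
to [0.424  0.3015 0.28  ] units [0.0255 0.0311 0.0685] rows 1.2713555981717732
```

```bash
python3 -m pendant '[{"dx":0.018,"dy":0.022,"dz":0.03,"wx":0.03,"wy":0.07,"wz":0,"jaw":-1},{"dx":0.005,"dy":0.006,"dz":0.03,"wx":0,"wy":0,"wz":0,"jaw":-1},{"dx":0,"dy":0,"dz":0,"wx":0,"wy":0,"wz":0,"jaw":-1}]'; python3 g.py .424 .3015 .24
```

```text
t: 9.65
tcp_pos: [0.4229, 0.3038, 0.2837]
eef_rot: [0.207, 0.978, 0.0, 0.0]
ft_force: [0.5, -1.2, 0.5]
grip_width: -0.0002
t 9.65 tcp [0.4229 0.3038 0.2837] tiptilt [ 0.0004  0.0003 -1.    ] F [ 0.4757 -1.2274  0.5272] w -0.00017069014998954656 q6 -0.6451425996002819
fix tilt units [ 0.0058  0.0037 -0.    ]
to [0.424  0.3015 0.24  ] units [-0.0024 -0.0021  0.0547] rows 0.876079477485522
```

```bash
python3 -m pendant '[{"dx":-0.002,"dy":-0.002,"dz":0.025,"wx":0,"wy":0,"wz":0,"jaw":-1},{"dx":0,"dy":0,"dz":0.02,"wx":0,"wy":0,"wz":0,"jaw":-1},{"dx":0,"dy":0,"dz":0,"wx":0,"wy":0,"wz":0,"jaw":-1}]'; python3 g.py .424 .3015 .228
```

```text
t: 9.95
tcp_pos: [0.4248, 0.3015, 0.248]
eef_rot: [0.207, 0.978, 0.0, 0.001]
ft_force: [0.1, 0.4, -0.1]
grip_width: -0.0001
t 9.95 tcp [0.4248 0.3015 0.248 ] tiptilt [ 0.0011  0.0005 -1.    ] F [ 0.0837  0.3529 -0.1381] w -7.406908621152949e-05 q6 -0.6510808232833837
fix tilt units [0.0125 0.0123 0.    ]
to [0.424  0.3015 0.228 ] units [ 0.001  -0.0005  0.025 ] rows 0.400200961088088
```

```bash
python3 -m pendant '[{"dx":0.001,"dy":0,"dz":0.014,"wx":0,"wy":0,"wz":0,"jaw":-1},{"dx":0,"dy":0,"dz":0.010,"wx":0,"wy":0,"wz":0,"jaw":-1},{"dx":0,"dy":0,"dz":0.003,"wx":0,"wy":0,"wz":0,"jaw":-1}]'; python3 g.py .424 .3015 .2198
```

```text
t: 10.25
tcp_pos: [0.4254, 0.3015, 0.2273]
eef_rot: [0.208, 0.978, 0.001, 0.002]
ft_force: [0.2, 0.0, 0.3]
grip_width: -0.0005
t 10.25 tcp [0.4254 0.3015 0.2273] tiptilt [ 0.0038  0.0018 -1.    ] F [0.2047 0.0475 0.307 ] w -0.0004599155206817628 q6 -0.650318602414946
fix tilt units [ 0.0463  0.0395 -0.    ]
to [0.424  0.3015 0.2198] units [ 0.0016 -0.0007  0.0094] rows 0.15316471887869326
```

```bash
python3 -m pendant '[{"dx":0.001,"dy":0,"dz":0.003,"wx":0,"wy":0,"wz":0,"jaw":-1},{"dx":0,"dy":0,"dz":0.003,"wx":0,"wy":0,"wz":0,"jaw":-1},{"dx":0,"dy":0,"dz":0.002,"wx":0,"wy":0,"wz":0,"jaw":-1}]'; python3 g.py .424 .3015 .2196
```

```text
t: 10.55
tcp_pos: [0.4248, 0.3018, 0.2212]
eef_rot: [0.208, 0.978, 0.002, 0.002]
ft_force: [-1.5, -1.2, 3.5]
grip_width: -0.0002
t 10.55 tcp [0.4248 0.3018 0.2212] tiptilt [ 0.0044  0.0022 -1.    ] F [-1.5419 -1.2023  3.4937] w -0.00022839268734253462 q6 -0.6490251895855343
fix tilt units [ 0.0541  0.0453 -0.    ]
to [0.424  0.3015 0.2196] units [ 0.0007 -0.0008  0.002 ] rows 0.03565141200076938
```

```bash
python3 -m pendant '[{"dx":0,"dy":0,"dz":0.002,"wx":0,"wy":0,"wz":0,"jaw":-1},{"dx":0,"dy":0,"dz":0.001,"wx":0,"wy":0,"wz":0,"jaw":-1}]'; python3 g.py .424 .3015 .2196
```

```text
t: 10.75
tcp_pos: [0.4248, 0.3018, 0.2191]
eef_rot: [0.208, 0.978, 0.002, 0.002]
ft_force: [-3.0, -2.6, 21.3]
grip_width: 0.0002
t 10.75 tcp [0.4248 0.3018 0.2191] tiptilt [ 0.0049  0.0023 -1.    ] F [-2.9611 -2.6291 21.3323] w 0.0001705758098615257 q6 -0.6490918365962557
fix tilt units [ 0.0588  0.0503 -0.    ]
to [0.424  0.3015 0.2196] units [ 0.0007 -0.0008 -0.0006] rows 0.019219702821075376
```

Bottomed at 21 N: pressed. Let up and retreat.

```bash
python3 -m pendant '[{"dx":0,"dy":0,"dz":-0.01,"wx":0,"wy":0,"wz":0,"jaw":-1},{"dx":0,"dy":0,"dz":-0.03,"wx":0,"wy":0,"wz":0,"jaw":-1},{"dx":0,"dy":0,"dz":-0.04,"wx":0,"wy":0,"wz":0,"jaw":-1},{"dx":0,"dy":0,"dz":-0.05,"wx":0,"wy":0,"wz":0,"jaw":-1},{"dx":0,"dy":0,"dz":-0.04,"wx":0,"wy":0,"wz":0,"jaw":-1}]'
python3 -m pendant '[{"dx":0,"dy":0,"dz":0,"wx":0,"wy":0,"wz":0,"jaw":-1},{"dx":0,"dy":0,"dz":0,"wx":0,"wy":0,"wz":0,"jaw":-1},{"dx":0,"dy":0,"dz":0,"wx":0,"wy":0,"wz":0,"jaw":-1}]'
python3 - <<'E'
from h import *
p,d=cap('scene','s7');t,_=cap('top','t7')
cv2.imwrite('pics/m7.png',np.vstack([np.hstack([cv2.resize(p[180:255,380:480,::-1],(400,300)),cv2.resize(t[150:270,200:360,::-1],(400,300))]),np.hstack([cv2.resize(p[130:235,240:380,::-1],(400,300)),cv2.resize(t[:,:,::-1],(400,300))])]))
a=np.load('pics/top0.npz')['d'];b=np.load('pics/top7.npz' if 0 else 'pics/t7.npz')['d']
A=np.load('pics/top0.npz')['p'];B=t
def bowlmask(p):
    m=np.zeros(p.shape[:2],bool);r=p[165:248,300:392];m[165:248,300:392]=(r[...,0]>190)&(r[...,1]>160)&(r[...,2]>90);v,u=np.nonzero(m);return u.mean(),v.mean(),m.sum()
print(bowlmask(A),bowlmask(B),env.state()['qd'],env.state()['ft_force'])
E
```

```text
t: 11.25
tcp_pos: [0.4235, 0.3012, 0.3564]
eef_rot: [0.208, 0.978, -0.001, -0.001]
ft_force: [0.5, -0.2, -0.6]
grip_width: -0.0002
t: 11.55
tcp_pos: [0.424, 0.3016, 0.3605]
eef_rot: [0.207, 0.978, 0.002, 0.002]
ft_force: [0.5, -0.6, 0.8]
grip_width: 0.0001
(np.float64(347.8992805755396), np.float64(188.54676258992805), np.int64(278)) (np.float64(347.82671480144404), np.float64(188.54873646209387), np.int64(277)) [-0.00128093  0.00378479 -0.00079617  0.00112046  0.0024462   0.00100063] [-0.7088542   0.21426316  0.277984  ]
```

View pics/m7.png

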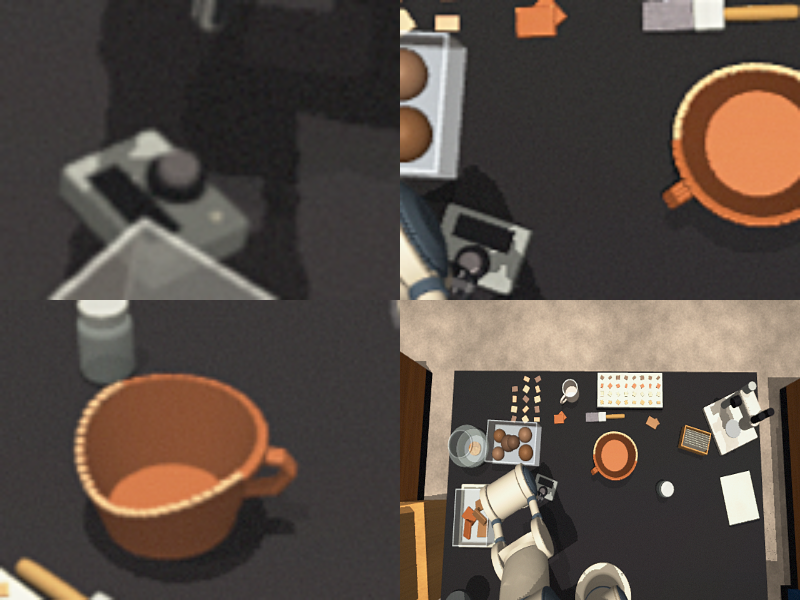

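The key is up, the bowl's pale edge centroid has moved less than 0.1 px since the start, and the arm is clear of everything. I'm handing in.

```bash
python3 -c "
from workcell import env
print(env.sign_off())"
```

```text
the job is handed in; nothing more can be done
None
```

I pressed the recorder key, traced the bowl's whole broken edge from the handle end to the far end, and pressed the key again. I handed the job in at about 11.6 s of the 64 s allowed. The sign-off reported no verdict.

- **Key:** Both presses reached the bottom of the travel, with peak readings of 62 N on the first and 21 N on the second. The first press was harder than intended. It stayed under the 120 N wrist limit, and the shut fingertips made the contact, not the gripper's body. Pictures after each press show the key up again.
- **Trace:** I kept the shut fingers pointing down along the edge from +96° through the dip to about −100°. At the readings along the way, the measured path stayed within a few millimetres sideways of the edge I had located, about 12–22 mm above it. No contact force showed at any of those readings.
- **Disagreement in the measurements:** The bowl's outer rim measured 4.5 mm larger than the stated 100 mm radius. I took 100 mm as the middle of the wall and traced on that basis. The handle direction came out at 128–131° instead of the stated 132°.
- **Last checks:** The bowl's edge shifted less than 0.1 px in the top picture between start and finish. The other things look unmoved in the pictures, though I only checked them by eye. The arm was at rest about 135 mm above the key, touching nothing.

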